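Stand the rinsed measuring cylinder up on its foot

ROBOT

A 6-joint arm with a two-finger parallel gripper is mounted at the origin on the work surface. World frame = base frame: x ahead of the robot, y to its left, z up, the work surface at z = 0. Lengths are in m, angles in degrees, forces in N, time in s.
With the tool pointing down it reaches from about 0.325 to 0.85 m from the base axis. Payload 15.5 kg.
Tool frame: the origin (TCP) lies midway between the tips of the shut fingers; the grasp point (between the pads) lies 19 mm behind it; z points along the fingers, y is the line along which they close (so a half turn about z gives the same grasp; the last joint's range is limited). The gripper opens to 91 mm and grips with 3 to 60 N. Pads are 32 mm wide; open, the fingers measure 118 mm over their backs; the gripper's body (76 mm by 178 mm) begins 60 mm behind the grasp point.
Start: joints at [60.247, 28.281, 77.091, -0, 74.628, -5.472], TCP at [0.257, 0.57, 0.214] pointing down, gripper open.
Joint ranges: [-166.48, 166.48], [-47.26, 123.95], [12.59, 153.08], [-70.14, 250.14], [6.76, 159.57], [-176.63, 176.63]. Speed limits (degrees/s): [108.29, 108.29, 147.25, 172.46, 172.46, 172.46].

INTERFACE

Orientations are given as a 3x3 rotation matrix whose columns are the frame's x, y, z axes.
In Python, from bench import ctrl gives the robot as it stands. The module is installed in compiled form; this text tells all that it offers. Calls block until the motion is done:
- ctrl.goto(position, orientation): joint-space move of the TCP to a pose.
- ctrl.move_l(position, vel=0.15, ori=None, contact_N=None): straight line of the TCP; ori=None keeps the orientation; vel is the mean speed in m/s. With contact_N (N) it stops when the force on the tool has changed by that much, and returns True; else False.
- ctrl.movej(angles): joint-space move.
- ctrl.command_gripper(opening): opening from 0.0 (shut) to 1.0 (fully open); the grip force is fixed at half the most; returns when the fingers have stopped.
- ctrl.sleep(seconds).
- ctrl.ik(position, orientation): joint angles nearest the present ones, or None.
- ctrl.read_camera(name): name is "side" or "top" or "wrist"; returns the picture (400x640x3 uint8, blue, green, red); there is no depth.
- ctrl.camera_params(name): a dict with "fx", "fy", "cx", "cy" (pixels), "pose" (4x4, takes a point from camera to world coordinates); the wrist camera has in their place "T_tool_cam" (4x4, takes a point from camera to tool coordinates, whose origin is the TCP and whose axes are the flange's). Camera axes: x right, y up, looking along -z (the intrinsics and any distortion apply to the point x, -y, -z); pixel columns grow to the right and rows downward; lengths in m; the calibration is good to about 2 mm. The wrist camera is an equidistant fisheye: a pixel r from the principal point sees the ray r / f radians off the axis. A picture is of the moment at which its call begins: read the wrist's pose just before it. camera_params takes no time and is no camera call.
A pose or a line that the arm cannot do raises ctrl.MotionError and nothing moves.
- ctrl.sign_off(): hands the job in; it is judged then, once.
Readings, each from a call of its own:
- ctrl.current_t(): time.
- ctrl.current_q(): joint angles.
- ctrl.current_dq(): joint speeds.
- ctrl.current_effort(): joint torques, N m.
- ctrl.current_tool_pos(): TCP position.
- ctrl.current_eef_rot(): TCP orientation.
- ctrl.current_contact_force(): force on the tool from outside, world axes, zero at the start.
- ctrl.current_wrist_torque(): the same for the moment, N m.
- ctrl.current_grip_width(): opening from 0.0 (shut) to 1.0 (fully open).
- ctrl.current_grasp_force(): force on a finger pad.
Only numpy, scipy, OpenCV 4.12 (cv2) and the standard library are available. Lean on these libraries where they do the work, as an engineer would, in place of code of your own. Each camera call takes 0.05 s, during which the arm holds its last target. There are 200 camera calls.

TASK

Two stoppered measuring cylinders were left lying on the laboratory bench after rinsing. Raise the larger one upright where it lies: lift it by its stopper while the edge of its foot stays down on the bench as the pivot (do not pick it up), and let it stand on its foot. Leave the smaller cylinder lying and do not push it or the dropper bottle about.

Things in the scene. Friction and masses are not known exactly. Their poses are not given: they have to be found in the camera images.
- cylinder: larger measuring cylinder, 0.16 kg, 200 mm long: grey plastic tube 28 mm in diameter, firmly fixed grey ball stopper 36 mm in diameter as its top end (ball centre 107 mm from the origin), blue hexagonal foot 64 mm across flats, 8 mm thick. It lies on a flat of the foot and on the ball, at any yaw. Origin on the axis, 75 mm from the foot's underside; z axis from foot to stopper
- cylinder_foot (a point): centre of the underside of the larger cylinder's foot, 32 mm above the bench while it lies, 0 when it stands; z axis as the cylinder's. Turning about the lower flat of the foot as it is raised, this point ends about 32 mm farther out, away from where the stopper lay. Pinched across the middle of the ball, the cylinder swings freely between the fingers, foot down
- small_cylinder: the smaller measuring cylinder, same make and colours, also lying, at any yaw: 140 mm long, tube 16 mm, ball 24 mm, hexagonal foot 46 mm across the flats. Origin on the axis, 55 mm from the underside of the foot; z axis from foot to stopper. Leave it alone
- bottle: standing amber dropper bottle with a black cap, 42 mm in diameter, 85 mm tall; origin at the centre of its underside, z up. Leave it alone
Things that resemble listed ones, but are neither listed nor needed, are in the scene too. Leave any yellow look-alike of the cylinder alone.

How it is judged:
By the outcome, as a careful person would: the job done as asked, in the order asked, and still so for the second after the job is handed in, with the robot touching nothing.
It also fails if it takes over 37 s, if anything falls off the work surface, if the arm or the gripper's body presses on something with over 40 N, if the wrist force passes 120 N, or if a joint passes its speed limit or range.

## Working session

There is one attempt and no reset: what is moved stays moved. The work goes in short steps, each a Python script; the robot and the scene stay as the last script left them, time stands still between calls to the robot, and variables do not carry over. Pictures are saved under pics/ and viewed, at most 10 in all, crops included, and the job is handed in when it is done.

```bash
mkdir -p pics
python3 - <<'E'
from bench import ctrl
import cv2,numpy as np
for n in("top","side"):
    cv2.imwrite(f"pics/{n}.png",ctrl.read_camera(n)); p=ctrl.camera_params(n); print(n,{k:np.round(v,4).tolist() for k,v in p.items()})
E
```

```text
top {'fx': 365.5447, 'fy': 365.5447, 'cx': 321.4462, 'cy': 200.9417, 'pose': [[0.0106, 0.9955, -0.0939, 0.4292], [-0.9999, 0.01, -0.0064, -0.1591], [-0.0054, 0.094, 0.9956, 0.8513], [0.0, 0.0, 0.0, 1.0]]}
side {'fx': 514.0139, 'fy': 514.0139, 'cx': 310.5921, 'cy': 203.6246, 'pose': [[0.9865, 0.1044, -0.1261, 0.3709], [-0.1626, 0.7123, -0.6828, -0.9677], [0.0185, 0.6941, 0.7196, 0.9229], [0.0, 0.0, 0.0, 1.0]]}
```

View pics/top.png

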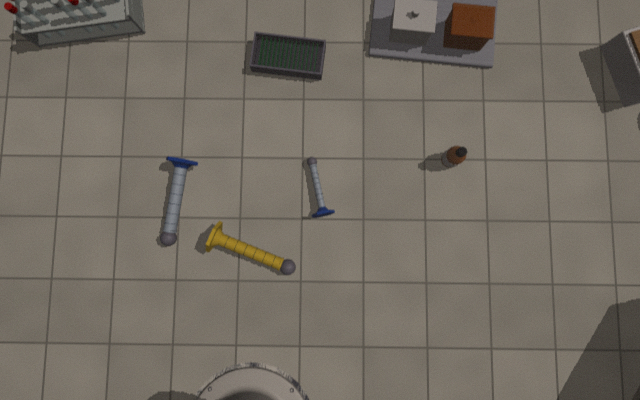

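View pics/side.png

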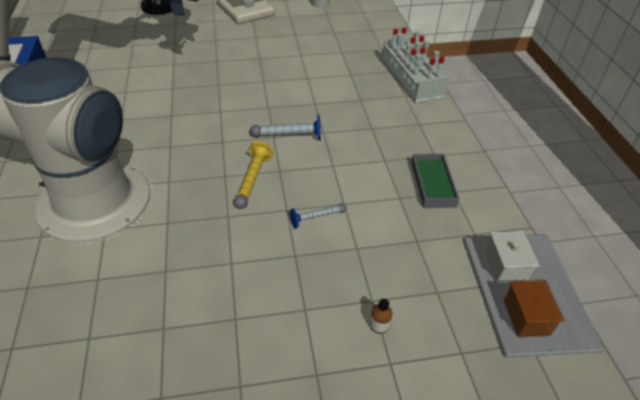

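The candidates for the larger cylinder in the top view are:
- grey with blue foot, ball (168,238) and foot (182,162)
- yellow look-alike, ball (288,267)
- small grey with blue foot, ball (312,161) and foot (322,212)

By description it is the first one. I'll check that with a close crop and a measurement.

```bash
cat > h.py <<'E'
import numpy as np
from bench import ctrl
def px(name,u,v,z):
    p=ctrl.camera_params(name); T=np.array(p["pose"])
    d=T[:3,:3]@np.array([(u-p["cx"])/p["fx"],-(v-p["cy"])/p["fy"],-1.]); c=T[:3,3]
    return c+d*(z-c[2])/d[2]
E
python3 - <<'E'
import cv2
from h import *
im=cv2.imread("pics/top.png")[140:260,140:240]; cv2.imwrite("pics/crop.png",cv2.resize(im,None,fx=5,fy=5,interpolation=cv2.INTER_CUBIC))
b=px("top",168,238,.018); f=px("top",182,162,.032); print(b,f,np.linalg.norm(b-f),np.hypot(*b[:2]))
print(px("side",255,131,.018),px("side",319,128,.032))
b=px("top",312,161,.012); f=px("top",322,212,.02); print(b,f,np.linalg.norm(b-f))
E
```

```text
[0.41971027 0.19416553 0.018     ] [0.59244424 0.16488907 0.032     ] 0.175755895276109 0.46244671208441224
[0.42042347 0.19472224 0.018     ] [0.59834036 0.16529838 0.032     ]
[ 0.60166999 -0.13069313  0.012     ] [ 0.48235642 -0.15527642  0.02      ] 0.12208220745117226
```

View pics/crop.png

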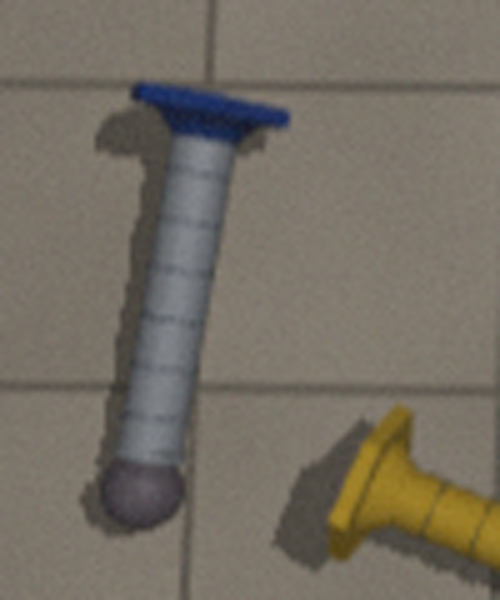

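The crop shows the grey tube with a blue foot: ball at (168,238), foot edge at (182,160). The length is right (side camera 181 mm against 182 mm expected), and the two cameras agree to about 1 mm at the ball and 6 mm at the foot. It is the larger cylinder. The yellow foot at (209,236) clears the fingers. Next I'll approach and grip.

```bash
cat >> h.py <<'E'
B=np.array([.420,.1945]); u=np.array([-.175,.0295]); u/=np.linalg.norm(u)  # ball xy, foot->ball
def R(s): 
    y=s*np.array([-u[1]*-1,-u[0],0]); y=s*np.array([u[1],-u[0],0]); z=np.array([0,0,-1.]); return np.c_[np.cross(y,z),y,z]
P=B-u*np.dot([182,32],[np.cos(np.arcsin(14/182)),np.sin(np.arcsin(14/182))])/1000
def ball(th):  # ball centre at axis elevation th
    t=np.radians(th); r=.182*np.cos(t)-.032*np.sin(t); return np.r_[P+u*r,.182*np.sin(t)+.032*np.cos(t)]
E
sed -i '/y=s\*np.array(\[-u/s/y=s\*np.array(\[-u\[1\]\*-1,-u\[0\],0\]); //' h.py
python3 - <<'E'
from h import *
print(ball(-4.41),ball(90))
best=None
for s in(1,-1):
    q=ctrl.ik([*B,.1],R(s)); q2=ctrl.ik(ball(90),R(s)); print(s,q,q2)
    if q is not None and q2 is not None and (best is None or abs(q[5])<best[0]): best=(abs(q[5]),s)
s=best[1]; open("s.txt","w").write(str(s))
ctrl.goto([*B,.1],R(s)); print(ctrl.current_t(), ctrl.current_grip_width())
print(ctrl.move_l([*B,.004],.1,contact_N=8),ctrl.current_tool_pos())
ctrl.command_gripper(.30)
print(ctrl.current_t(),ctrl.current_grip_width(),ctrl.current_grasp_force(),ctrl.current_contact_force())
import cv2; cv2.imwrite("pics/g.png",cv2.resize(ctrl.read_camera("side")[70:230,160:400],None,fx=3,fy=3))
E
```

```text
[0.42000053 0.19449991 0.01791072] [0.63291829 0.15860806 0.182     ]
1 [ 1.74502601e+01  2.49994269e+01  1.06999030e+02 -2.54444375e-14
  4.80015434e+01 -6.29812654e+01] [ 8.82764070e+00  3.21871855e+01  7.51369819e+01 -2.54444375e-14
  7.26758326e+01 -7.16038848e+01]
-1 [ 1.74502601e+01  2.49994269e+01  1.06999030e+02 -2.54444375e-14
  4.80015434e+01  1.17018735e+02] [ 8.82764070e+00  3.21871855e+01  7.51369819e+01 -2.54444375e-14
  7.26758326e+01  1.08396115e+02]
1.6667 1.0004991716600145
False [0.42025264 0.19463701 0.00440107]
3.6833 0.3806602862023705 29.999981224536896 [-0.42337803 -0.25375744  0.19668231]
```

View pics/g.png

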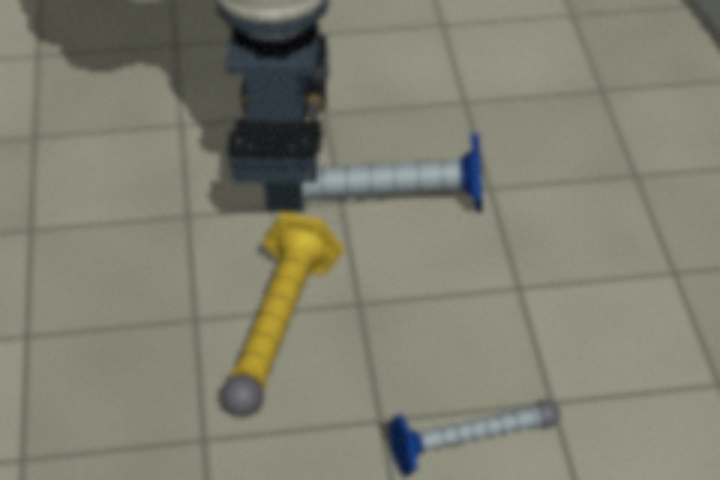

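The ball is pinched: width 35 mm, with the fingers over the ball at (285,190) in the crop. The yellow look-alike is untouched. Now the first part of the arc.

```bash
cat >> h.py <<'E'
def arc(ths,vel=.08):
    o=np.array([*B,.004])-ball(-4.41)
    for th in ths:
        ctrl.move_l(ball(th)+o,vel)
        print(th,round(ctrl.current_t(),2),np.round(ctrl.current_contact_force(),1),round(ctrl.current_grip_width(),3))
E
python3 - <<'E'
from h import *
arc([5,15,25,35,45])
import cv2; cv2.imwrite("pics/m.png",cv2.resize(ctrl.read_camera("side")[30:190,200:400],None,fx=3,fy=3))
E
```

```text
5 4.26 [ 0.4  0.9 -0. ] 0.376
15 4.81 [ 0.7  0.  -1.7] 0.377
25 5.36 [ 0.4  0.4 -1.5] 0.381
35 5.91 [-0.4 -0.2 -0.4] 0.377
45 6.46 [-0.4  0.6 -1.5] 0.379
```

View pics/m.png

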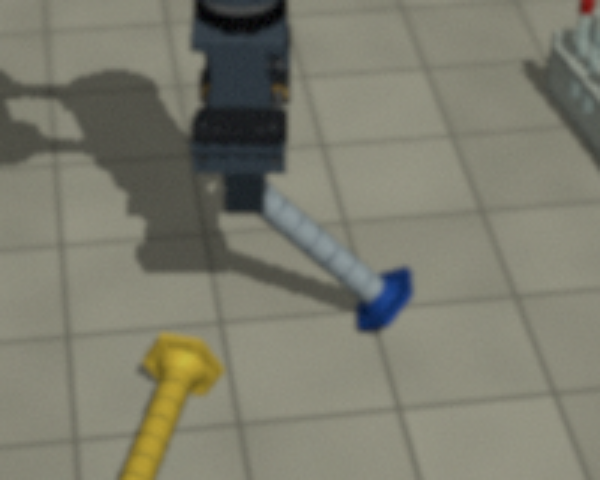

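The cylinder is at about 45° with its foot edge down near crop (375,326). I'll compare that with the predicted pivot, then go on.

Run:
```python
from h import *
print(P,px("side",200+372/3,30+327/3,0))
arc([55,65,73])
arc([79,84,87,90],.05)
import cv2; cv2.imwrite("pics/u.png",cv2.resize(ctrl.read_camera("side")[30:190,240:440],None,fx=3,fy=3))
```

```text
[0.60136349 0.1639273 ] [0.61179113 0.15416417 0.        ]
55 7.06 [-1.2 -0.2 -1.1] 0.376
65 7.61 [ 0.3  0.3 -1.6] 0.379
73 8.08 [-0.6  0.1 -2.2] 0.38
79 8.62 [-0.7  0.8 -2.1] 0.378
84 9.09 [-0.9 -0.3 -2.3] 0.374
87 9.43 [-0.3 -0.1 -1.5] 0.381
90 9.78 [ 0.3  0.6 -0.9] 0.379
```

View pics/u.png

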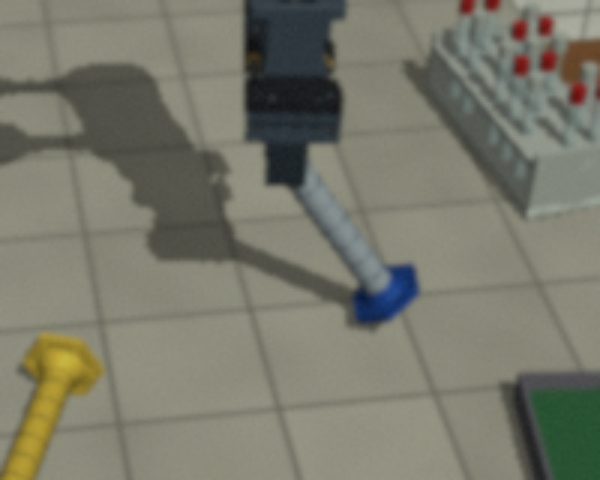

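The cylinder is not upright. Its foot has moved right to about pixel (369,130) instead of pivoting, so the ball isn't turning freely in the pinch. I'll fit the tilt in both pictures.

Run:
```python
from h import *
import cv2
p=ctrl.camera_params("side");T=np.array(p["pose"])
def pj(X):
    c=T[:3,:3].T@(X-T[:3,3]); return np.round([p["cx"]+p["fx"]*c[0]/-c[2],p["cy"]-p["fy"]*c[1]/-c[2]],1)
print(ctrl.current_tool_pos(),ctrl.current_wrist_torque(),ctrl.current_grasp_force())
for a,o in((45,(329.3,131)),(90,(369.3,130))):
    b=ball(a); print(a,"obs",o,"ball",pj(b))
    for th in range(20,100,10):
        t=np.radians(th); f=b-.182*np.r_[u*np.cos(t),np.sin(t)]; print(th,pj(f),round(f[2]-.032*np.cos(t),3))
cv2.imwrite("pics/t.png",cv2.resize(ctrl.read_camera("top")[60:240,120:300],None,fx=3,fy=3))
cv2.imwrite("pics/w.png",ctrl.read_camera("wrist"))
```

```text
[0.63291216 0.1585637  0.16795728] [0.01452234 0.10874348 0.02165354] 29.999691545963287
45 obs (329.3, 131) ball [281.4  91.3]
20 [344.6 111.9] 0.059
30 [339.1 120.3] 0.033
40 [332.1 127.7] 0.01
50 [323.8 133.9] -0.009
60 [314.5 138.8] -0.022
70 [304.4 142.3] -0.031
80 [293.7 144.3] -0.033
90 [282.8 144.9] -0.031
90 obs (369.3, 130) ball [334.3  82.2]
20 [396.7 103.4] 0.09
30 [390.3 112.1] 0.063
40 [382.5 119.7] 0.04
50 [373.5 126.1] 0.022
60 [363.7 131.1] 0.008
70 [353.1 134.7] 0.0
80 [342.1 136.8] -0.003
90 [331.  137.4] -0.0
```

View pics/w.png

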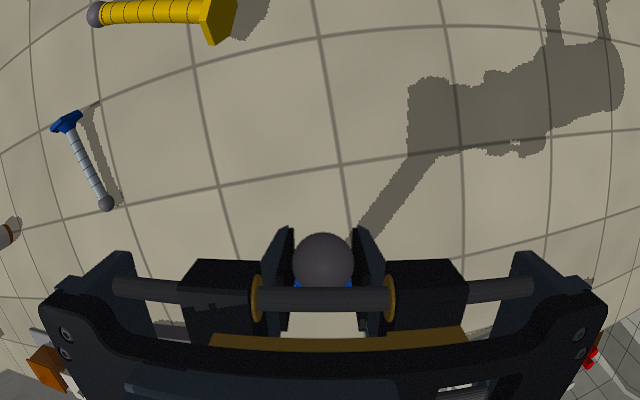

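The tilt is about 55° with the foot roughly 12 mm up: pad friction on the ball is holding the angle. To mend it, I'll go back along the arc until the foot edge is down at its original pivot. From there I'll turn the tool together with the cylinder.

```bash
cat >> h.py <<'E'
def pose(th,phi):
    f=np.radians(phi); z=np.r_[np.sin(f)*u,-np.cos(f)]; y=np.array([u[1],-u[0],0]); return ball(th)+.0139*z, np.c_[np.cross(y,z),y,z]
def step(th,phi,vel=.06):
    p,r=pose(th,phi); ctrl.move_l(p,vel,ori=r)
    print(th,phi,round(ctrl.current_t(),2),np.round(ctrl.current_contact_force(),1),np.round(ctrl.current_wrist_torque(),2))
E
python3 - <<'E'
from h import *
import cv2
for phi in(0,30,45,55): print(phi,ctrl.ik(*pose(90,phi)))
for th in(84,77,69,61,54,49,45): step(th,0,.08)
cv2.imwrite("pics/r.png",cv2.resize(ctrl.read_camera("side")[30:190,200:400],None,fx=3,fy=3))
E
```

```text
0 [ 8.82764070e+00  3.29574502e+01  7.60377567e+01 -2.54444375e-14
  7.10047932e+01 -7.16038848e+01]
30 [  5.04511678  48.51499763  50.48123847   7.71629209 110.02639056
 -74.61922743]
45 [  3.88697859  57.62395384  37.94233525  12.0545007  128.01496632
 -72.90514126]
55 [  3.33200654  63.87233975  29.92644308  16.30473816 139.35155136
 -70.00277288]
84 0 10.32 [ 0.4  0.8 -1.8] [-0.02  0.11 -0.02]
77 0 10.75 [ 0.7 -0.9 -2. ] [0.   0.04 0.01]
69 0 11.22 [ 0.8 -0.1 -2.1] [ 0.02  0.06 -0.01]
61 0 11.7 [ 0.9  0.5 -1.2] [0.07 0.08 0.02]
54 0 12.13 [-0.6 -0.5  0.7] [-0.12 -0.   -0.04]
49 0 12.48 [-1.4 -0.5  2.4] [-0.04  0.11 -0.04]
45 0 12.79 [-1.2  0.7  3.1] [0.01 0.18 0.05]
```

View pics/r.png

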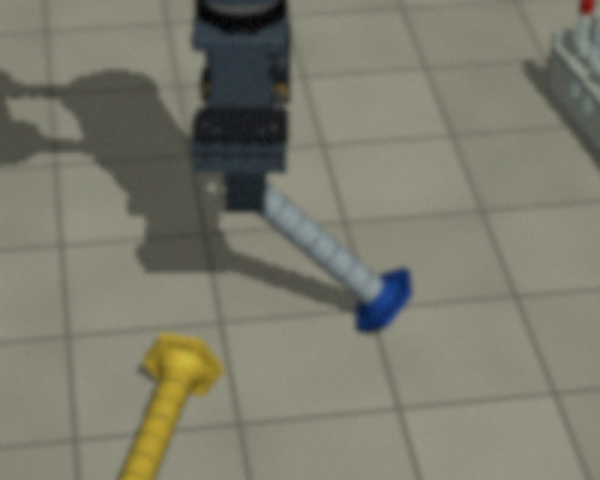

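The foot edge is back on the bench at the same place as before, crop (375,326). The force reads +3 N, so it is in contact. Now I'll raise it with the tool turning along.

Run:
```python
from h import *
import cv2
for th in(50,56,62,68,74,80,85,90): step(th,1.08*(th-45)+2)
cv2.imwrite("pics/v.png",cv2.resize(ctrl.read_camera("side")[30:190,200:400],None,fx=3,fy=3))
```

```text
50 7.4 13.23 [-6.9  1.  13.4] [0.22 1.4  0.  ]
56 13.88 13.68 [-5.   0.2 11.4] [0.17 0.99 0.03]
62 20.36 14.13 [-3.1 -0.1 11.3] [0.1  0.84 0.01]
68 26.840000000000003 14.58 [-2.   0.3 11.5] [0.2  0.73 0.03]
74 33.32 15.03 [-0.1 -0.2  9.8] [ 0.22  0.63 -0.08]
80 39.800000000000004 15.48 [ 0.2  1.2 -1.3] [-0.09 -0.51 -0.01]
85 45.2 15.88 [-0.7  0.1 -1.7] [-0.05 -0.6  -0.05]
90 50.6 16.28 [-1.4 -1.   8.5] [-0.29  0.87  0.1 ]
```

View pics/v.png

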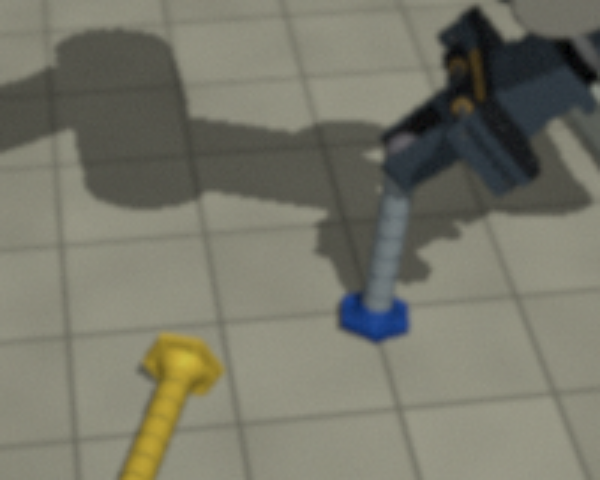

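It is nearly upright but leans outward by about 4°: base crop (374,325), ball (400,145). I'll turn it back 4° about the outer foot edge, release and retreat.

Run:
```python
from h import *
import cv2
p,r=pose(90,46.6); p=p+np.r_[u*.013,0]
ctrl.move_l(p,.03,ori=r); print(ctrl.current_contact_force(),ctrl.current_wrist_torque())
cv2.imwrite("pics/x1.png",ctrl.read_camera("side")[30:190,200:400])
ctrl.command_gripper(.75); print(ctrl.current_t(),ctrl.current_contact_force())
ctrl.sleep(.3)
ctrl.move_l(p-r[:,2]*.12,.1); print(ctrl.current_t())
a=cv2.imread("pics/x1.png"); b=ctrl.read_camera("side")[30:190,200:400]
cv2.imwrite("pics/x.png",cv2.resize(np.hstack([a,b]),None,fx=2,fy=2,interpolation=cv2.INTER_CUBIC))
```

```text
[-0.58017966  1.21258722  9.32822065] [ 0.25586509  0.74558163 -0.08610936]
17.6333 [-0.50506921  0.52342374  1.42673235]Traceback (most recent call last):
  File "<stdin>", line 8, in <module>
bench.MotionError: the arm cannot follow that straight line within its joint ranges
```

Run:
```python
from h import *
import cv2
p=np.array(ctrl.current_tool_pos())
for d in(np.r_[-u*.03,.06],np.r_[0,0,.09],np.r_[0,0,.06]):
    try: ctrl.move_l(p+d,.08); break
    except ctrl.MotionError as e: print(e)
print(d,ctrl.current_t(),ctrl.current_contact_force())
a=cv2.imread("pics/x1.png"); b=ctrl.read_camera("side")[30:190,200:400]
cv2.imwrite("pics/x.png",cv2.resize(np.hstack([a,b]),None,fx=2,fy=2,interpolation=cv2.INTER_CUBIC))
```

```text
[ 0.02958263 -0.00498679  0.06      ] 18.925 [0.22822171 0.31074115 0.12491797]
```

View pics/x.png

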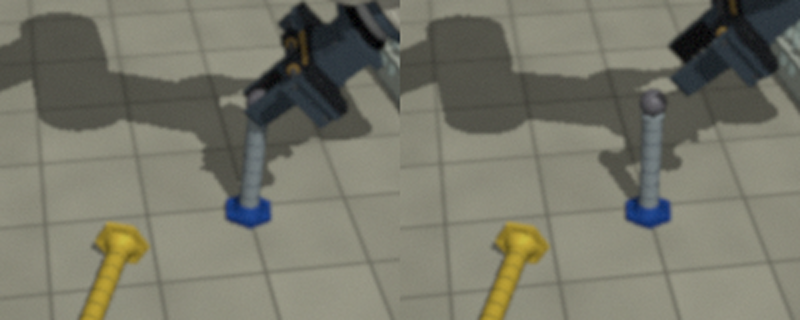

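The cylinder stands upright: ball at crop (652,102), foot at (648,212). The gripper is clear and the look-alike has not moved. Handing in.

Run:
```python
from h import *
print(px("side",324,137,0.0), ctrl.current_t()); print(ctrl.sign_off())
```

```text
[0.61342076 0.16304484 0.        ] 18.975
the job is handed in; nothing more can be done
None
```

The larger cylinder is standing on its foot and the job is handed in at 19 s, but on the first try the foot came about 12 mm off the bench, so I set it back down at its pivot and raised it again; it now stands about 2 cm short of the predicted spot, and I didn't touch the smaller cylinder, bottle or yellow look-alike.

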